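# Clear the calibration bath and hold the probe centred in its bore

### The job

Using the scraper and not the fingers, sweep the three white ceramic chips off the blue bath top into the steel catch tray on its side, then stand the scraper back upright on the bench and let go of it. Then take the orange-handled temperature probe from its stand and lower its steel rod upright into the guide hole in the bath top until the rim of the hole is level with the red band, without the probe touching the bath or the walls of the hole. Finish while still holding the probe there, still and centred in the hole, and leave the other things on the bench where they are.

Things in the scene. Friction and masses are not known exactly. Their poses are not given: they have to be found in the camera images.
- bath: Fixed calibration bath: block 180 mm (its x) by 200 mm (its y) by 100 mm high, flat blue top, white sides. Origin at the centre of its underside on the bench, z up; the top is at z = 100 mm. An open steel catch tray is fixed along its whole -y side, just below the plain edge of the top. The bath stands turned by up to 0.25 rad.
- bath_tray (a point): Middle of the catch tray's inner floor, at (0, -140, 6) mm in the bath's frame. Inside, the tray is 172 mm (bath x) by 80 mm (bath y), from y = -100 mm (the bath's edge) to y = -180 mm; its other three walls are 4 mm thick and reach 70 mm above the bench, 30 mm lower than the bath top
- bath_hole (a point): Centre of the mouth of the guide hole, flush with the blue top, at (0, 0, 100) mm in the bath's frame; round hole 22 mm in diameter, vertical, 80 mm deep. It may be covered by a chip at the start.
- chip0: White ceramic chip, flat, 32 x 26 x 8 mm, 16 g, loose on the bath top; origin at the centre of its underside. All three chips lie within 25 mm of the bath's x = 0 line, between y = -65 and 45 mm in its frame (chip centres). Too large to fall into the hole.
- chip1: Second chip, the same.
- chip2: Third chip, the same.
- scraper: Scraper standing upright on the bench, left or right of the bath: yellow blade block 120 mm (its x) by 24 mm (its y) by 35 mm high; black grip ridge on top, 80 mm (x) by 18 mm (y), from 35 to 80 mm above the underside. About 150 g. Origin at the centre of its underside, z up. Taken from above by the ridge, fingers closing along its y.
- probe_stand: Fixed grey stand 60 x 60 x 90 mm high on a 90 x 90 x 8 mm foot, with a vertical 12 mm hole, 85 mm deep, in the middle of its top. Origin at the centre of its underside. It stands on the other side of the bath from the scraper.
- probe: Cordless temperature probe, 80 g, upright in the stand. Origin at the rod's lower tip, z up along it. Steel rod 8 mm thick from 0 to 80 mm, red painted band from 44 to 56 mm above the tip; round orange handle, 24 mm thick, 80 to 130 mm; black head, 30 mm thick, 130 to 142 mm. At the start the handle's shoulder rests on the stand's top, the tip 10 mm above the bench.
- amber_bottle: Amber glass bottle with white cap, 60 mm wide, 140 mm tall, loose on the bench, to be left alone. Origin at the centre of its underside.
- sample_jar: Clear sample jar, 56 mm wide, 75 mm tall, loose on the bench, to be left alone. Origin at the centre of its underside.
- beaker: Glass beaker, 66 mm wide, 80 mm tall, loose on the bench, to be left alone. Origin at the centre of its underside.
- slide_box: Green plastic slide box, 80 x 55 x 30 mm, loose on the bench, to be left alone. Origin at the centre of its underside.
- mug: Blue mug, 80 mm wide, 90 mm tall, loose on the bench, to be left alone. Origin at the centre of its underside.
- carton: Small cardboard carton, 70 x 110 x 45 mm, loose on the bench, to be left alone. Origin at the centre of its underside.

How it is judged:
By the outcome, as a careful person would: the job done as asked, in the order asked, and still so for the second after the job is handed in, while the arm keeps its last pose, push and grip.
It also fails if it takes over 72 s, if anything falls off the work surface, if the arm or the gripper's body presses on something with over 40 N, if the wrist force passes 120 N, or if a joint passes its speed limit or range.

### The arm

A 7-joint arm with a two-finger parallel gripper is mounted at the origin on the work surface. World frame = base frame: x ahead of the robot, y to its left, z up, the work surface at z = 0. Lengths are in m, angles in rad, forces in N, time in s.
With the tool pointing down it reaches from about 0.4 to 0.85 m from the base axis. Payload 10.4 kg.
Tool frame: the origin (TCP) lies at the very end of the fingers, on their centre line; the grasp point (between the pads) lies 19 mm behind it; z points along the fingers, y is the line along which they close (so a half turn about z gives the same grasp; the last joint's range is limited). The gripper opens to 87 mm and grips with 3 to 60 N. Pads are 19 mm wide; open, the fingers measure 117 mm over their backs; the gripper's body (75 mm by 190 mm) begins 51 mm behind the grasp point.
Start: joints at [-0.023, 0.332, -0.065, 1.46, 0.022, 1.35, -0.088], TCP at [0.625, 0, 0.223] pointing down, gripper open.
Joint ranges: [-2.6, 2.6], [-0.5, 2.12], [-1.47, 1.34], [0.16, 2.42], [-1.27, 4.41], [0.06, 2.06], [-2.6, 2.6]. Speed limits (rad/s): [2.22, 2.22, 2.79, 2.79, 3.14, 3.14, 3.14].

### API

Orientations are given as a unit quaternion [x, y, z, w].
In Python, from bench import r gives the robot as it stands.
- The arm moves only by the tool jog_arm, called after ">>>" as name(argument=value, ...), one argument or row to a line, values as JSON. Schema: {"type":"object","properties":{"ticks":{"type":"object","properties":{"moves":{"type":"array","items":{"type":"array","items":{"type":"number"},"minItems":5,"maxItems":5},"minItems":1,"maxItems":12}},"additionalProperties":false,"required":["moves"]},"grip_force":{"type":"number"},"only":{"type":"string"},"quiet":{"type":"boolean"},"lines":{"type":"string"}},"required":["ticks"],"additionalProperties":false}. ticks is an object whose key "moves" holds a list of rows, 1 to 12 of them, each of 5 numbers: dx, dy, dz in m, then a turn about the tool's z in rad, then the finger opening in m; each row is the pose to reach, as a shift and turn from the pose commanded when the call began, along the tool's axes at that moment; what a row does not reach only later rows make up. A row lasts 1/10 s, in which the tool goes at most 0.05 m and 0.15 rad, less where a joint would pass 70% of its speed; a pose out of reach is approached as far as the arm can. The fingers move at their own pace and stop on an object; grip_force is the grip in N (left out, the last holds). Time passes only in rows, so rows that do not move let the fingers close. The tool returns the time, the measured TCP pose, the force, the opening and the grip force at its end. only (a regular expression) keeps the lines of the reply that match it, lines (a string "A,B") keeps lines A to B, and quiet returns only ok. Input that does not fit is refused with a message, and nothing moves.
- r.read_state(): the state, without advancing time (a new reading comes with each control period).
- r.camera(name): name is "scene" or "side" or "wrist"; returns a dict with "img" (480x640x3 uint8, red, green, blue), "fx", "fy", "cx", "cy" (pixels), "k1" (the pictures are not rectified: a ray, as slopes to the right and down, at radius r is drawn at 1 + k1 r^2 times it, then the intrinsics apply), "pose" (4x4, takes a point from camera to world coordinates). Camera axes: x right, y down, z forward; pixel columns grow to the right and rows downward; lengths in m; the calibration is good to about 2 mm. A picture is of the moment at which its call begins. There is no depth.
- r.close_job(): hands the job in; it is judged then, once.
Trained networks look in the newest picture that a camera, given by its name, has taken for a name from the list of things; names that differ only in an ending like _2 or _b are one class to them, and where a whole thing is asked for, a point or a joint stands for the part that bears it (a point fixed in the world has none). Each returns a list of dicts, best first, with "p" (0 to 1); they miss things now and then, are a little off and sometimes report something else, mostly with a low value. They report only what shows in the picture. A call takes as long as a camera call.
- r.recognise(camera, label): "position" ([column, row] as shares, 0 to 1, of the picture: columns of its width, rows of its height, amid what is visible of it).
- r.regions_of(camera, label): "pixels" (480x640 bool, what is visible of it) and "position" ([column, row] as shares, 0 to 1, of the picture: columns of its width, rows of its height, amid what is visible of it).
The state is a dict: "time": time; "joint_positions": joint angles; "joint_vel": joint speeds; "joint_torque": joint torques, N m; "ee_pos": TCP position; "eef_rot": TCP orientation; "ft_force": force on the tool from outside, world axes, zero at the start; "torque": the same for the moment, N m; "width": finger opening in m; "grip_force": force on a finger pad.
Only numpy, scipy, OpenCV 4.12 (cv2) and the standard library are available. Lean on these libraries where they do the work, as an engineer would, in place of code of your own. Each camera call takes 0.05 s, during which the arm holds its last target. There are 200 camera calls.

## Working session

There is one attempt and no reset: what is moved stays moved. The work goes in short steps, Python scripts to look and compute and a tool call to move; the robot and the scene stay as the last step left them, time stands still between calls to the robot, and variables do not carry over. Pictures are saved under pics/ and viewed, at most 10 in all, crops included, and the job is handed in when it is done.

```bash
ls; mkdir -p pics
```

Create h.py:
```python
import numpy as np, cv2
from bench import r
def cam(n):
    c=r.camera(n); c['K']=np.array([[c['fx'],0,c['cx']],[0,c['fy'],c['cy']],[0,0,1.]]); c['pose']=np.array(c['pose']); return c
def ray(c,u,v):
    d=np.array([(u-c['cx'])/c['fx'],(v-c['cy'])/c['fy']]); s=d.copy()
    for _ in range(20): s=d/(1+c['k1']*(s@s))
    w=c['pose'][:3,:3]@np.array([s[0],s[1],1]); return c['pose'][:3,3],w/np.linalg.norm(w)
def at_z(c,u,v,z):
    o,d=ray(c,u,v); return o+d*(z-o[2])/d[2]
def proj(c,P):
    P=np.atleast_2d(P); q=(P-c['pose'][:3,3])@c['pose'][:3,:3]; s=q[:,:2]/q[:,2:]
    s=s*(1+c['k1']*(s**2).sum(1,keepdims=True)); return s*[c['fx'],c['fy']]+[c['cx'],c['cy']]
def tri(rays):
    A=np.zeros((3,3));b=np.zeros(3)
    for o,d in rays:
        M=np.eye(3)-np.outer(d,d);A+=M;b+=M@o
    p=np.linalg.solve(A,b); return p,[np.linalg.norm((np.eye(3)-np.outer(d,d))@(p-o)) for o,d in rays]
def save(c,n): cv2.imwrite(f'pics/{n}.png',c['img'][:,:,::-1])
```

Run:
```python
from h import *
np.set_printoptions(precision=3,suppress=True)
for n in ['scene','side','wrist']:
    c=cam(n); save(c,n+'0'); print(n,c['fx'],c['k1'],c['pose'][:3].tolist())
    for l in ['bath','bath_tray','bath_hole','chip0','scraper','probe_stand','probe']:
        for x in r.recognise(n,l)[:4]:
            print(l,np.round(x['p'],2),np.array(x['position'])*[640,480])
a=cv2.imread('pics/scene0.png')
```

```text
pics
scene 451.25841682735074 -0.09368788067112786 [[-0.2533865662304989, 0.5984537349994868, -0.7600318250698989, 1.5582292524086647], [0.9672850787042293, 0.14663707521130392, -0.20701967222857628, 0.24081422489671825], [-0.012442852167801638, -0.7876234476186184, -0.6160312331296943, 0.8710374433246006]]
bath 0.85 [318.976 253.68 ]
bath 0.65 [229.504 250.992]
bath 0.5 [448.832 285.504]
bath_tray 0.65 [322.176 253.824]
bath_hole 0.76 [321.088 249.6  ]
chip0 0.6 [331.392 233.808]
chip0 0.51 [347.712 239.808]
scraper 0.9 [462.72  243.216]
scraper 0.42 [319.68  252.384]
probe_stand 0.57 [254.272 214.416]
probe 0.59 [251.712 190.608]
side 549.7469752077866 0.009495581026651483 [[0.8034923328970006, -0.40585930974397216, 0.4355207132501074, -0.02605871271577233], [-0.5951813627651478, -0.5631685333535832, 0.5732367298572167, -0.7724400122437503], [0.012618097826427591, -0.7198051289998708, -0.6940614957427923, 1.0459394547249747]]
bath 0.94 [339.328 251.28 ]
bath 0.33 [326.4   233.712]
bath_tray 0.93 [342.528 251.808]
bath_hole 0.59 [343.68  256.992]
chip0 0.41 [327.872 233.52 ]
chip0 0.38 [360.512 360.624]
scraper 0.87 [208.704 195.408]
probe_stand 0.62 [357.376 363.504]
probe 0.62 [358.016 330.192]
wrist 368.4573885343989 0.016682213092685205 [[0.9999993978656427, 0.0005609377230870039, -0.0009431952186715262, 0.6255965742455871], [0.00027703265913531477, -0.960689507450837, -0.27762491517652316, 0.07660717041987926], [-0.0010618480378468825, 0.27762448671314405, -0.9606890843847483, 0.3840050879150825]]
bath 0.79 [284.416 212.016]
bath_tray 0.77 [278.976 211.296]
bath_tray 0.75 [184.704 404.592]
bath_hole 0.87 [284.48 213.12]
chip0 0.88 [260.288 244.992]
chip0 0.87 [297.792 305.28 ]
chip0 0.62 [269.184 176.208]
chip0 0.29 [281.28  209.904]
```

View pics/scene0.png

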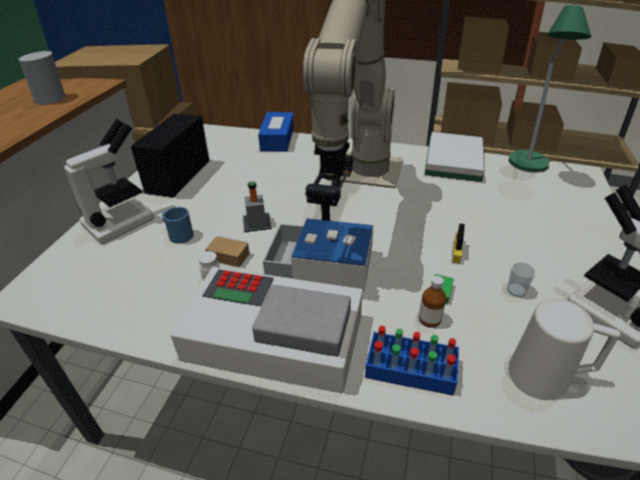

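View pics/side0.png

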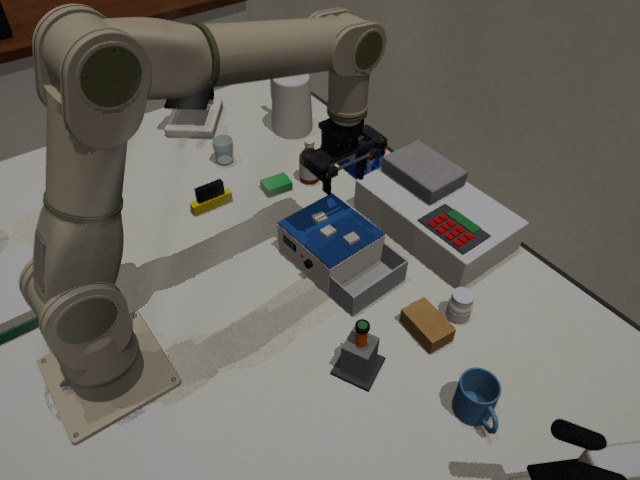

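View pics/wrist0.png

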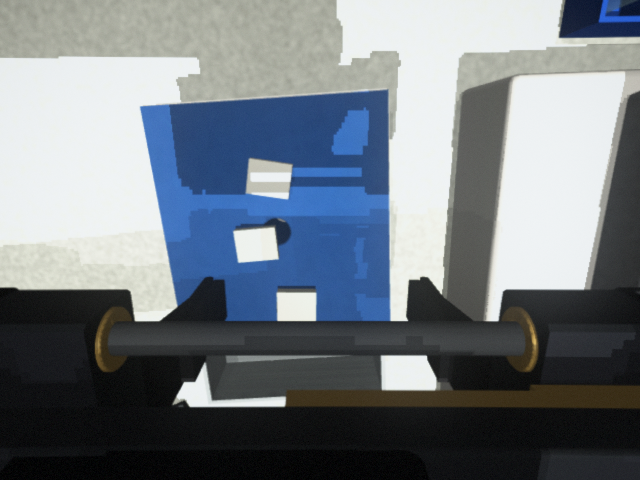

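The scene view shows the scraper at (460,243) on the bath's left, the bath at (330,245), and the stand with the probe at (255,205). In the side view these are at (211,197), (335,235) and (360,350). The wrist view shows three chips, at (269,178), (256,244) and (297,303), with the hole at about (280,232). Next I'll fit poses from two views.

Create fit.py:
```python
from h import *
from scipy.optimize import minimize
def box(sx,sy,z0,z1): return np.array([[a*sx/2,b*sy/2,z] for a in(-1,1) for b in(-1,1) for z in(z0,z1)])
def cyl(d,z0,z1): return np.array([[d/2*np.cos(t),d/2*np.sin(t),z] for t in np.linspace(0,6.28,16,False) for z in(z0,z1)])
def place(P,q):
    c,s=np.cos(q[2]),np.sin(q[2]); return P@np.array([[c,-s,0],[s,c,0],[0,0,1]]).T+[q[0],q[1],q[3]]
def blob(m,near=None,hull=True):
    n,l,st,ce=cv2.connectedComponentsWithStats(m.astype(np.uint8)); 
    i=1+(np.argmax(st[1:,4]) if near is None else np.argmin(np.linalg.norm(ce[1:]-near,axis=1)+1e3*(st[1:,4]<25)))
    m=(l==i).astype(np.uint8); 
    if hull:
        h=cv2.convexHull(cv2.findNonZero(m)); m=cv2.fillPoly(m*0,[h],1)
    return m
def fit(obs,P,q0,free=(0,1,2,3)):
    # obs: list of (cam, hull mask). soft silhouette mismatch on 4x upscaled crops
    q0=np.array(q0,float); D=[]
    for c,m in obs:
        x,y,w,h=cv2.boundingRect(cv2.findNonZero(m)); x-=20;y-=20;w+=40;h+=40;x=max(x,0);y=max(y,0)
        D.append((c,cv2.GaussianBlur(cv2.resize(m[y:y+h,x:x+w].astype(np.float32),None,fx=4,fy=4,interpolation=cv2.INTER_LINEAR),(0,0),3),x,y))
    def cost(v):
        q=q0.copy();q[list(free)]+=np.array(v)*[.01,.01,.1,.01][:0] if 0 else np.array(v)*np.array([.01,.01,.1,.01])[list(free)]
        t=0
        for c,m,x,y in D:
            uv=(proj(c,place(P,q))-[x,y]+.5)*4-.5
            h=cv2.convexHull((uv*16).round().astype(np.int32)); g=np.zeros(m.shape,np.float32); cv2.fillConvexPoly(g,h,1.,shift=4)
            t+=np.mean((cv2.GaussianBlur(g,(0,0),3)-m)**2)*m.size/m.sum()
        return t/len(D)
    n=len(free);best=None
    for k in range(3):
        x0=np.zeros(n) if best is None else best.x
        sim=np.vstack([x0]+[x0+e for e in np.eye(n)*(1.5/(k+1))])
        b=minimize(cost,x0,method='Nelder-Mead',options=dict(initial_simplex=sim,maxiter=250,xatol=1e-3,fatol=1e-7)); best=b if best is None or b.fun<best.fun else best
    q=q0.copy();q[list(free)]+=best.x*np.array([.01,.01,.1,.01])[list(free)]; return q,best.fun
def hsv(c): return cv2.cvtColor(c['img'],cv2.COLOR_RGB2HSV).astype(int)
```

Create m1.py:
```python
from fit import *
np.set_printoptions(precision=4,suppress=True)
C={n:cam(n) for n in ['scene','side']}
near=dict(bath=dict(scene=(335,240),side=(330,233)),yel=dict(scene=(457,252),side=(212,202)))
ob=[];oy=[];os=[];oh=[];oo=[]
for n,c in C.items():
    h=hsv(c);H,S,V=h[...,0],h[...,1],h[...,2]
    b=blob(cv2.morphologyEx(((abs(H-108)<14)&(S>120)).astype(np.uint8),cv2.MORPH_OPEN,np.ones((3,3))),near['bath'][n]);ob.append((c,b))
    y=blob((abs(H-28)<8)&(S>150)&(V>60),near['yel'][n]);oy.append((c,y))
    o=blob((abs(H-9)<7)&(S>150)&(V>60),(252,193) if n=='scene' else (361,341));oo.append((c,o))
    for l,k in (('scraper',os),('probe_stand',oh)):
        rg=r.regions_of(n,l)[0]; k.append((c,blob(rg['pixels'],hull=False)))
    print(n,[int(k[-1][1].sum()) for k in (ob,oy,oo,os,oh)])
q,f=fit(ob,box(.18,.2,0,0),[.63,.02,0,.1]);print('bath',q,f)
for n,o in zip(C,ob): print(n,fit([o],box(.18,.2,0,0),[q[0],q[1],q[2],.1],(0,1,2)))
s=tri([ray(C[n],*near['yel'][n]) for n in C]);print('scr tri',s)
for y0 in (0,.8,-.8): print('blade',fit(oy,box(.12,.024,0,.035),[s[0][0],s[0][1],y0,0]))
p=tri([ray(c,*np.array(np.nonzero(o)[::-1]).mean(1)) for c,o in oo]);print('handle',p)
pts=[(c,np.array(np.nonzero(o)[::-1]).mean(1)) for c,o in oh];print('stand tri',tri([ray(c,*u) for c,u in pts]))
print('probe handle fit',fit(oo,cyl(.024,.09,.14),[p[0][0],p[0][1],0,0],(0,1,3)))
d=C['side']['img'].copy()
for k,col in ((ob,(255,0,0)),(oy,(255,0,255)),(oo,(0,255,0)),(oh,(0,255,255))): cv2.drawContours(d,cv2.findContours(k[1][1],0,2)[0],-1,col,1)
e=C['scene']['img'].copy()
for k,col in ((ob,(255,0,0)),(oy,(255,0,255)),(oo,(0,255,0)),(oh,(0,255,255))): cv2.drawContours(e,cv2.findContours(k[0][1],0,2)[0],-1,col,1)
x=np.hstack([cv2.resize(d[150:400,180:430],(400,400),interpolation=0),cv2.resize(e[170:300,225:480],(400,204),interpolation=0) if 0 else cv2.resize(e[130:385,225:480],(400,400),interpolation=0)])
cv2.imwrite('pics/m1.png',x[:,:,::-1])
```

```bash
time python3 m1.py
```

```text
scene [2897, 152, 70, 373, 777]
side [4141, 593, 153, 942, 1989]
bath [ 0.5933 -0.0008  0.0674  0.0985] 0.0062065888196229935
scene (array([0.5951, 0.0004, 0.0609, 0.1   ]), np.float64(0.008342471905052662))
side (array([ 0.5925, -0.0021,  0.0617,  0.1   ]), np.float64(0.002897520549595356))
scr tri (array([0.4437, 0.352 , 0.0066]), [np.float64(0.0035150471223537637), np.float64(0.003515047122353872)])
blade (array([ 0.4364,  0.3495, -0.0725, -0.0018]), np.float64(0.3425746560096741))
blade (array([ 0.4372,  0.349 , -0.0668, -0.0009]), np.float64(0.3430787920951843))
blade (array([ 0.4366,  0.3491, -0.07  , -0.0007]), np.float64(0.34279629588127136))
handle (array([ 0.4376, -0.3045,  0.1057]), [np.float64(0.001323131390657701), np.float64(0.0013231313906578474)])
stand tri (array([ 0.4372, -0.3046,  0.0261]), [np.float64(0.0012245086585399455), np.float64(0.0012245086585397625)])
probe handle fit (array([ 0.4394, -0.3034,  0.    , -0.0112]), np.float64(0.47349119186401367))
real	0m6.200s
user	0m3.170s
sys	0m0.071s
```

View pics/m1.png

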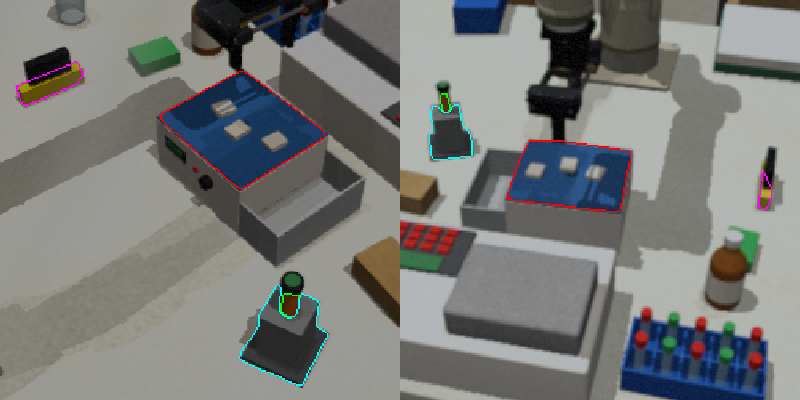

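The contours lie on the bath top, blade, stand and handle. That gives the bath at about (0.593, -0.001) with yaw 0.062, the scraper near (0.437, 0.349) and the probe near (0.4375, -0.3045). I'll check the hole and chips against the wrist view and read the tool axes.

Run:
```python
from h import *
from scipy.spatial.transform import Rotation as R
np.set_printoptions(precision=4,suppress=True)
s=r.read_state();print(s['time'],s['ee_pos'],s['joint_positions'],s['width'],s['ft_force']);print(R.from_quat(s['eef_rot']).as_matrix())
c=cam('wrist');b=np.array([.593,-.001]);t=.062;M=np.array([[np.cos(t),np.sin(t)],[-np.sin(t),np.cos(t)]])
for u,z in (((280,232),.1),((269,178),.108),((256,244),.108),((297,303),.108),((141,106),.1),((388,90),.1)):
    p=at_z(c,*u,z);print(u,p,M@(p[:2]-b))
for l in ['amber_bottle','sample_jar','beaker','slide_box','mug','carton']:
    P=[]
    for n in ['scene','side']:
        cc=cam(n);x=r.recognise(n,l)
        if x: P.append((ray(cc,*(np.array(x[0]['position'])*[640,480])),x[0]['p']))
    print(l,[a[1] for a in P],tri([a[0] for a in P]) if len(P)>1 else '')
```

```text
1.5 [0.625  0.     0.2226] [-0.0226  0.3322 -0.0647  1.4601  0.0216  1.35   -0.0885] 0.08710555228068871 [ 0.5903  0.4039 -0.25  ]
[[-0.  1.  0.]
 [ 1.  0. -0.]
 [-0.  0. -1.]]
(280, 232) [0.5965 0.0005 0.1   ] [0.0036 0.0013]
(269, 178) [0.5903 0.0442 0.108 ] [0.0001 0.0453]
(256, 244) [ 0.5783 -0.007   0.108 ] [-0.0151 -0.0051]
(297, 303) [ 0.6096 -0.0576  0.108 ] [ 0.0131 -0.0575]
(141, 106) [0.4987 0.0947 0.1   ] [-0.0882  0.1014]
(388, 90) [0.6767 0.1058 0.1   ] [0.0902 0.1014]
amber_bottle [0.79, 0.79] (array([0.7196, 0.2876, 0.0412]), [np.float64(0.002135382818466403), np.float64(0.002135382818466445)])
sample_jar [0.76, 0.66] (array([ 0.7127, -0.338 ,  0.0433]), [np.float64(0.001996288137845957), np.float64(0.001996288137846185)])
beaker [0.94, 0.75] (array([0.5741, 0.5232, 0.0413]), [np.float64(0.0016330940346499262), np.float64(0.0016330940346498256)])
slide_box [0.54, 0.7] (array([0.6288, 0.3193, 0.0111]), [np.float64(0.010015899373186182), np.float64(0.010015899373186149)])
mug [0.69, 0.77] (array([ 0.6431, -0.0743, -0.0649]), [np.float64(0.410587329292919), np.float64(0.41058732929291913)])
carton [0.86, 0.73] (array([ 0.6777, -0.3182,  0.0672]), [np.float64(0.030181412754335803), np.float64(0.030181412754335932)])
```

>>> jog_arm(
  ticks={"moves": [[0.349, -0.188, 0, -1.5, 0.087], [0.349, -0.188, 0, -1.5, 0.087], [0.349, -0.188, 0, -1.5, 0.087], [0.349, -0.188, 0, -1.5, 0.087], [0.349, -0.188, 0, -1.5, 0.087], [0.349, -0.188, 0, -1.5, 0.087], [0.349, -0.188, 0, -1.5, 0.087], [0.349, -0.188, 0, -1.5, 0.087], [0.349, -0.188, 0, -1.5, 0.087], [0.349, -0.188, 0, -1.5, 0.087], [0.349, -0.188, 0, -1.5, 0.087], [0.349, -0.188, 0, -1.5, 0.087]]},
)

```text
time: 3.95
ee_pos: [0.4372, 0.3488, 0.2226]
eef_rot: [0.038, 0.999, 0.0, 0.0]
ft_force: [-0.5, -0.4, -0.1]
width: 0.0874
grip_force: 0.0
```

Create m2.py:
```python
from fit import *
np.set_printoptions(precision=4,suppress=True)
c=cam('wrist');save(c,'scr');print(c['pose'][:3,3],r.read_state()['joint_positions'])
h=hsv(c);H,S,V=h[...,0],h[...,1],h[...,2]
y=blob((abs(H-28)<8)&(S>150)&(V>50));print(y.sum())
k=(V<70)&(y>0);print(cv2.minAreaRect(cv2.findNonZero(y)))
x=r.regions_of('wrist','scraper');print([a['p'] for a in x])
o=[(c,blob(x[0]['pixels'],hull=False))]
P=np.vstack([box(.12,.024,0,.035),box(.08,.018,.035,.08)])
print('whole',fit(o,P,[.437,.349,-.07,0],(0,1,2)))
print('blade',fit([(c,y)],box(.12,.024,0,.035),[.437,.349,-.07,0],(0,1,2)))
```

```bash
python3 m2.py
```

```text
[0.3618 0.3549 0.384 ] [-0.3467  0.2225 -0.4718  1.6183  0.1037  1.3256  0.6613]
403
((312.82354736328125, 165.2941131591797), (20.37299156188965, 25.223703384399414), 75.96376037597656)
[0.61, 0.35]
whole (array([ 0.4364,  0.3493, -0.0325,  0.    ]), np.float64(0.0117673734202981))
blade (array([0.447 , 0.3524, 0.0444, 0.    ]), np.float64(1.5702744722366333))
```

View pics/scr.png

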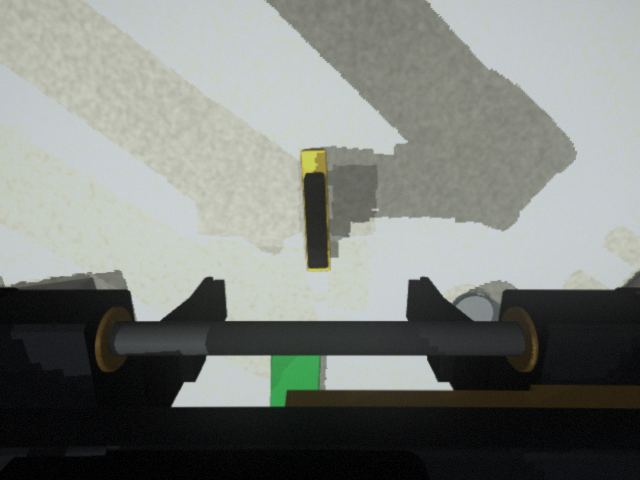

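The scraper is seen upright at about (315,210), with ridge ends at (315,173) and (317,270). The fit gives (0.4364, 0.3493) with yaw -0.033. I'll descend and grip.

>>> jog_arm(
  ticks={"moves": [[0, 0, 0.05, -0.037, 0.087], [0, 0, 0.1, -0.037, 0.087], [0, 0, 0.14, -0.037, 0.087], [0, 0, 0.165, -0.037, 0.087], [0, 0, 0.178, -0.037, 0.087], [0, 0, 0.178, -0.037, 0.087], [0, 0, 0.178, -0.037, 0.01], [0, 0, 0.178, -0.037, 0.01], [0, 0, 0.178, -0.037, 0.01], [0, 0, 0.178, -0.037, 0.01], [0, 0, 0.178, -0.037, 0.01], [0, 0, 0.178, -0.037, 0.01]]},
  grip_force=40,
)

```text
time: 5.25
ee_pos: [0.4371, 0.3491, 0.0448]
eef_rot: [0.017, 1.0, 0.0, 0.0]
ft_force: [-0.2, -0.9, -0.5]
width: 0.0474
grip_force: 0.0
```

>>> jog_arm(
  ticks={"moves": [[0, 0, 0, 0, 0.01], [0, 0, 0, 0, 0.01], [0, 0, 0, 0, 0.01], [0, 0, -0.02, 0, 0.01], [0, 0, -0.04, 0, 0.01], [0, 0, -0.04, 0, 0.01]]},
)

```text
time: 5.85
ee_pos: [0.4381, 0.3501, 0.0868]
eef_rot: [0.017, 1.0, 0.001, 0.002]
ft_force: [0.2, 1.0, -1.2]
width: 0.018
grip_force: 39.9
```

>>> jog_arm(
  ticks={"moves": [[0, 0, -0.03, 0, 0.01], [0, 0, -0.07, 0, 0.01], [-0.02, -0.03, -0.1, 0, 0.01], [-0.04, -0.065, -0.115, 0, 0.01], [-0.06, -0.1, -0.115, -0.02, 0.01], [-0.08, -0.135, -0.115, -0.04, 0.01], [-0.1, -0.17, -0.115, -0.06, 0.01], [-0.12, -0.205, -0.115, -0.08, 0.01], [-0.145, -0.24, -0.115, -0.096, 0.01], [-0.1592, -0.2601, -0.115, -0.096, 0.01], [-0.1592, -0.2601, -0.115, -0.096, 0.01], [-0.1592, -0.2601, -0.115, -0.096, 0.01]]},
)

```text
time: 7.05
ee_pos: [0.587, 0.0835, 0.1983]
eef_rot: [-0.031, 1.0, 0.0, -0.001]
ft_force: [-0.1, 1.1, -1.6]
width: 0.0176
grip_force: 39.9
```

Run:
```python
from h import *
c=cam('wrist');save(c,'pre');s=cam('side');save(s,'preside')
x=np.hstack([cv2.resize(c['img'],(480,360)),cv2.resize(s['img'][160:340,240:400],(320,360))]);cv2.imwrite('pics/pre2.png',x[:,:,::-1])
```

```text
(no output)
```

View pics/pre2.png

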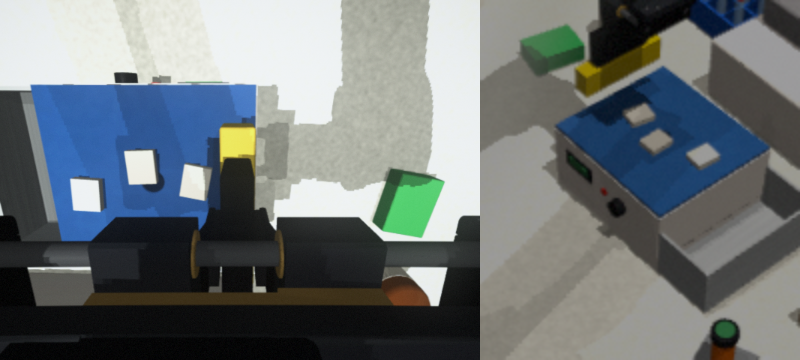

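The wrist view shows the blade at (237,145) on the +y side of all three chips, at (87,195), (141,167) and (195,182). I'll lower it now.

>>> jog_arm(
  ticks={"moves": [[0, 0, 0.02, 0, 0.01], [0, 0, 0.035, 0, 0.01], [0, 0, 0.045, 0, 0.01], [0, 0, 0.05, 0, 0.01], [0, 0, 0.05, 0, 0.01], [0, 0, 0.05, 0, 0.01]]},
)

```text
time: 7.75
ee_pos: [0.5868, 0.0849, 0.1526]
eef_rot: [-0.032, 0.999, 0.0, 0.0]
ft_force: [-14.7, -1.4, 24.4]
width: 0.0176
grip_force: 40.0
```

Run:
```python
from fit import *
np.set_printoptions(precision=4,suppress=True)
s=r.read_state();print(s['ee_pos'],s['eef_rot'],s['ft_force'])
o=[]
c=cam('side');h=hsv(c);H,S,V=h[...,0],h[...,1],h[...,2]
p=proj(c,[.588,.084,.115])[0]
y=blob((abs(H-28)<8)&(S>150)&(V>60),p);print(p,y.sum())
print(fit([(c,y)],box(.12,.024,0,.035),[.5877,.0838,.062,.102],(0,1,3)),fit([(c,y)],box(.12,.024,0,.035),[s['ee_pos'][0],s['ee_pos'][1],.062,.102],(0,3)))
x,w=int(p[0]),int(p[1]);cv2.imwrite('pics/low.png',cv2.resize(c['img'][w-50:w+70,x-80:x+80],(800,600),interpolation=0)[:,:,::-1])
```

```text
[0.5868 0.0849 0.1526] [-0.0317  0.9995  0.0002  0.0003] [-14.6927  -1.4478  24.4371]
[308.7172 205.3015] 591
(array([0.6487, 0.1697, 0.062 , 0.0025]), np.float64(0.06484948098659515)) (array([0.5896, 0.0849, 0.062 , 0.0956]), np.float64(0.12699204683303833))
```

View pics/low.png

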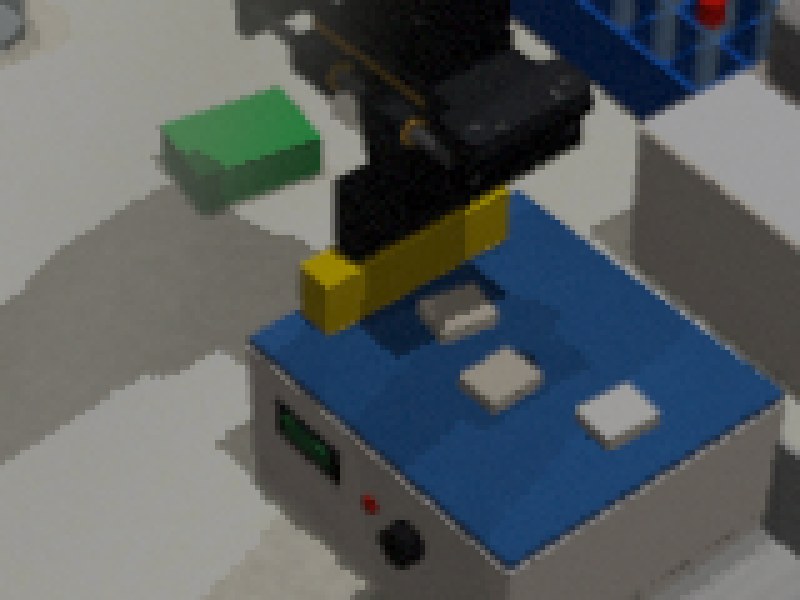

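>>> jog_arm(
  ticks={"moves": [[0, 0, -0.002, 0, 0.01], [0, 0, -0.003, 0, 0.01], [0, 0, -0.003, 0, 0.01]]},
)

```text
time: 8.1
ee_pos: [0.5873, 0.084, 0.1526]
eef_rot: [-0.031, 1.0, 0.0, 0.0]
ft_force: [-0.7, 0.7, 3.3]
width: 0.0177
grip_force: 40.0
```

Create m3.py:
```python
from fit import *
np.set_printoptions(precision=4,suppress=True)
s=r.read_state();print(s['ee_pos'],s['ft_force'],s['torque'])
c=cam('side');h=hsv(c);H,S,V=h[...,0],h[...,1],h[...,2]
e=s['ee_pos'];t=.062
m=((abs(H-28)<8)&(S>150)&(V>40)).astype(np.uint8)
pts=cv2.findNonZero(m)[:,0].astype(int); p0=proj(c,[e[0],e[1],e[2]-.03])[0]
pts=pts[np.linalg.norm(pts-p0,axis=1)<60]; mm=m*0; mm[pts[:,1],pts[:,0]]=1; y=blob(mm)
# fit: x,z,pitch with y fixed
from scipy.spatial.transform import Rotation as R
x0,y0,w,hh=cv2.boundingRect(cv2.findNonZero(y));x0-=15;y0-=15;w+=30;hh+=30
D=cv2.GaussianBlur(cv2.resize(y[y0:y0+hh,x0:x0+w].astype(np.float32),None,fx=4,fy=4),(0,0),3)
P=box(.12,.024,0,.035)-[0,0,.05]
def pts3(v): return R.from_euler('zy',[t,v[2]*.1]).apply(P)+[e[0]+v[0]*.01,e[1]+0*v[0],e[2]+v[1]*.01]
def cost(v):
    uv=(proj(c,pts3(v))-[x0,y0]+.5)*4-.5;g=np.zeros(D.shape,np.float32)
    cv2.fillConvexPoly(g,cv2.convexHull((uv*16).round().astype(np.int32)),1.,shift=4);return np.sum((cv2.GaussianBlur(g,(0,0),3)-D)**2)/D.sum()
b=minimize(cost,[0,.5,0],method='Nelder-Mead',options=dict(initial_simplex=[[0,.5,0],[1,.5,0],[0,-.5,0],[0,.5,1]]));v=b.x
Q=pts3(v);print('dx,z,pitch',v*[.01,.01,.1],b.fun,'bottom z',np.sort(Q[:,2])[:4],'along x',Q[np.argsort(Q[:,2])[:4],0])
```

```bash
python3 m3.py
```

```text
[0.5873 0.084  0.1526] [-0.6537  0.7467  3.314 ] [ 0.2106  0.264  -0.0698]
dx,z,pitch [ 0.0056 -0.0089  0.0888] 0.09656970947980881 bottom z [0.0885 0.0887 0.0992 0.0993] along x [0.6489 0.6474 0.5296 0.5281]
```

Run:
```python
from fit import *
np.set_printoptions(precision=1,suppress=True)
c=cam('side');p=(308.7,205.3)
e=[.587,.084]
for z in (.1,.104,.108):
    P=place(np.array([[-.06,-.012,0],[-.06,.012,0],[.06,-.012,0],[-.06,-.012,.035],[-.06,.012,.035],[.06,-.012,.035]]),[*e,.062,z])
    print(z,((proj(c,P)-[228,155]+.5)*5).tolist())
    print('chip',((proj(c,[[.5903,.0442,.108],[.593,-.001,.1]])-[228,155]+.5)*5).tolist())
x=c['img'][155:275,228:388];cv2.imwrite('pics/low2.png',cv2.resize(x,(800,600),interpolation=cv2.INTER_CUBIC)[:,:,::-1])
```

```text
0.1 [[327.0587778461649, 339.5966893323174], [297.8203750907849, 314.4891450913019], [508.0455315510383, 239.90532910933894], [325.551583780605, 287.88331028175236], [295.80775166411996, 262.8231731091648], [509.7146935697887, 188.5401320784797]]
chip [[455.8276230120106, 305.07494543726864], [513.9496938410323, 364.6050590776839]]
0.104 [[326.8892649605206, 333.77899542066217], [297.593978531543, 308.675942818668], [508.23341036091136, 234.12329146175253], [325.37582503503614, 281.8548446054291], [295.57310331565276, 256.80133092922586], [509.9091450577126, 182.55683364997154]]
chip [[455.8276230120106, 305.07494543726864], [513.9496938410323, 364.6050590776839]]
0.108 [[326.71905542757145, 327.93778348812054], [297.3666613559567, 302.8394553620686], [508.4220231398709, 228.31877658552543], [325.19933034297566, 275.8015557691185], [295.33748297047936, 250.7549233115681], [510.1043698541369, 176.54985916615075]]
chip [[455.8276230120106, 305.07494543726864], [513.9496938410323, 364.6050590776839]]
```

View pics/low2.png

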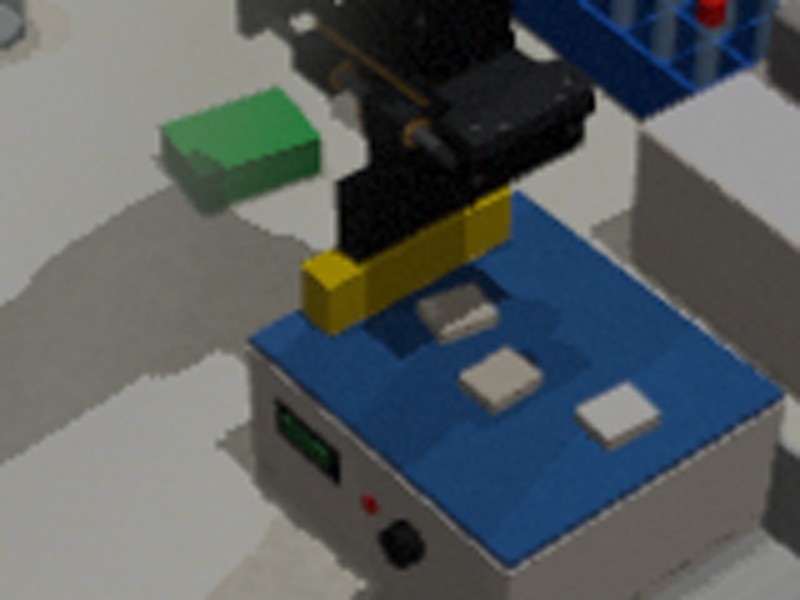

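The blade corners at (330,333) and (511,240) match a level blade about 1 mm above the top, so it is standing lightly on the bath. I'll ease it up 1 mm and sweep.

>>> jog_arm(
  ticks={"moves": [[0, 0, -0.001, 0, 0.01], [0, -0.008, -0.001, 0, 0.01], [0, -0.018, -0.001, 0, 0.01], [0, -0.03, -0.001, 0, 0.01], [0, -0.042, -0.001, 0, 0.01], [0, -0.054, -0.001, 0, 0.01], [0, -0.066, -0.001, 0, 0.01], [0, -0.078, -0.001, 0, 0.01], [0, -0.09, -0.001, 0, 0.01], [0, -0.1, -0.001, 0, 0.01], [0, -0.105, -0.001, 0, 0.01], [0, -0.105, -0.001, 0, 0.01]]},
)

```text
time: 9.4
ee_pos: [0.5939, -0.022, 0.1535]
eef_rot: [-0.031, 1.0, -0.0, 0.0]
ft_force: [-0.2, -0.6, -1.4]
width: 0.0178
grip_force: 40.0
```

Run:
```python
from h import *
c=cam('side');cv2.imwrite('pics/sw1.png',cv2.resize(c['img'][155:305,228:428],(800,600),interpolation=cv2.INTER_CUBIC)[:,:,::-1])
```

```text
(no output)
```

View pics/sw1.png

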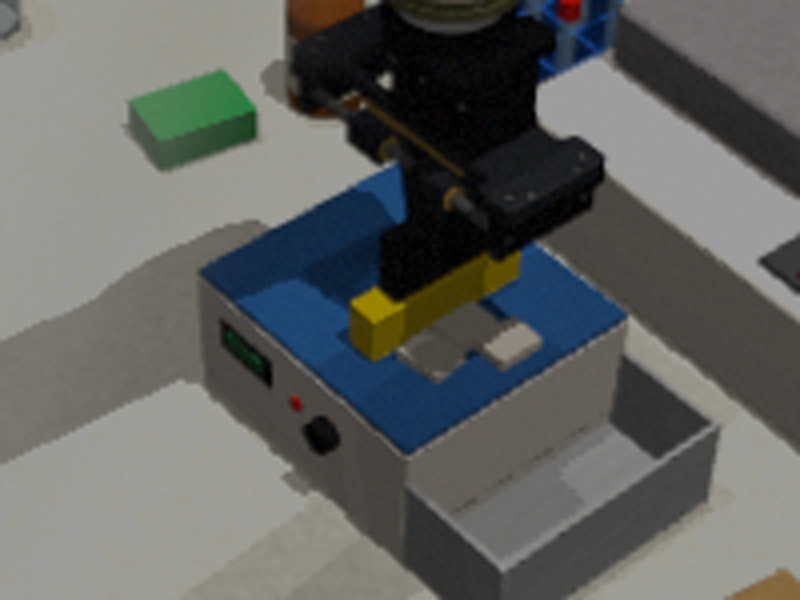

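All three chips are in front of the blade, at (435,365), about (465,325) and (512,343). I'll continue over the edge.

>>> jog_arm(
  ticks={"moves": [[0, -0.008, 0, 0, 0.01], [0, -0.018, 0, 0, 0.01], [0, -0.03, 0, 0, 0.01], [0, -0.042, 0, 0, 0.01], [0, -0.054, 0, 0, 0.01], [0, -0.066, 0, 0, 0.01], [0, -0.078, 0, 0, 0.01], [0, -0.09, 0, 0, 0.01], [0, -0.1, 0, 0, 0.01], [0, -0.108, 0, 0, 0.01], [0, -0.112, 0, 0, 0.01], [0, -0.112, 0, 0, 0.01]]},
)

```text
time: 10.65
ee_pos: [0.6008, -0.1334, 0.1535]
eef_rot: [-0.031, 1.0, -0.0, -0.0]
ft_force: [-0.6, 0.6, -1.3]
width: 0.0178
grip_force: 40.0
```

>>> jog_arm(
  ticks={"moves": [[0, 0, -0.02, 0, 0.01], [0, 0.03, -0.05, 0, 0.01], [0, 0.07, -0.06, 0, 0.01], [0, 0.11, -0.06, 0, 0.01], [0, 0.15, -0.06, 0, 0.01], [0, 0.19, -0.06, 0, 0.01], [0, 0.217, -0.06, 0, 0.01], [0, 0.217, -0.06, 0, 0.01]]},
)

```text
time: 11.45
ee_pos: [0.5863, 0.0901, 0.2138]
eef_rot: [-0.035, 0.999, 0.001, 0.0]
ft_force: [-0.4, 0.0, -1.4]
width: 0.0177
grip_force: 40.0
```

Run:
```python
from h import *
np.set_printoptions(precision=3,suppress=True)
b=np.array([.593,-.001]);t=.062;M=np.array([[np.cos(t),np.sin(t)],[-np.sin(t),np.cos(t)]])
for n in ['side','scene','wrist']:
    c=cam(n);save(c,'aft_'+n)
    for a in r.regions_of(n,'chip0')[:6]:
        u=np.array(a['position'])*[640,480];m=a['pixels'];p=at_z(c,*u,.014);q=at_z(c,*u,.108)
        print(n,round(a['p'],2),u,m.sum(),c['img'][m].mean(0),'tray:',M@(p[:2]-b),'top:',M@(q[:2]-b))
# white pixels on blue top, side view
for n in ['side','wrist']:
    c=cam(n)
    g=np.array([[x,y] for x in np.arange(-.085,.086,.005) for y in np.arange(-.095,.096,.005)]);w=g@M+b
    uv=proj(c,np.c_[w,np.full(len(w),.104)]).round().astype(int)
    ok=(uv[:,0]>=0)&(uv[:,0]<640)&(uv[:,1]>=0)&(uv[:,1]<480);im=c['img'][uv[ok,1],uv[ok,0]].astype(int)
    nb=(im[:,2]-im[:,0]<15)
    print(n,ok.sum(),'nonblue',nb.sum(),g[ok][nb][:40].tolist() if nb.sum()<60 else '')
```

```text
side 0.61 [355.328 290.976] 70 [141.271 140.443 138.114] tray: [-0.038 -0.141] top: [-0.096 -0.194]
side 0.52 [363.584 279.6  ] 100 [126.35 120.84 110.78] tray: [ 0.002 -0.127] top: [-0.059 -0.182]
side 0.34 [357.696 364.704] 1936 [57.317 57.329 57.124] tray: [-0.174 -0.295] top: [-0.219 -0.334]
scene 0.64 [287.808 258.912] 60 [148.4   147.55  140.967] tray: [ 0.007 -0.134] top: [ 0.114 -0.1  ]
scene 0.52 [287.424 250.704] 59 [163.085 165.712 163.831] tray: [-0.03  -0.145] top: [ 0.081 -0.109]
scene 0.5 [282.112 257.712] 34 [172.029 175.471 174.176] tray: [ 0.005 -0.152] top: [ 0.112 -0.116]
wrist 0.47 [ 76.096 223.296] 91 [223.835 229.451 232.044] tray: [ 0.011 -0.156] top: [-0.011 -0.093]
wrist 0.37 [316.224 256.8  ] 8381 [74.08  72.403 39.967] tray: [0.047 0.084] top: [0.015 0.084]
side 1365 nonblue 3 [[-0.00999999999999994, 0.09500000000000017], [-0.004999999999999935, 0.09500000000000017], [0.020000000000000087, 0.09500000000000017]]
wrist 1365 nonblue 385
```

Three chips are detected in the tray and the top shows none. Next I'll take the scraper back to its place.

>>> jog_arm(
  ticks={"moves": [[0.015, 0.03, 0, 0.02, 0.01], [0.03, 0.06, 0, 0.04, 0.01], [0.045, 0.095, 0, 0.06, 0.01], [0.06, 0.13, 0, 0.08, 0.01], [0.08, 0.165, 0, 0.096, 0.01], [0.1, 0.2, 0.02, 0.096, 0.01], [0.115, 0.235, 0.06, 0.096, 0.01], [0.128, 0.262, 0.1, 0.096, 0.01], [0.1333, 0.2738, 0.13, 0.096, 0.01], [0.1333, 0.2738, 0.15, 0.096, 0.01], [0.1333, 0.2738, 0.157, 0.096, 0.01], [0.1333, 0.2738, 0.157, 0.096, 0.01]]},
)

```text
time: 13.05
ee_pos: [0.4376, 0.3478, 0.0561]
eef_rot: [0.017, 1.0, -0.0, -0.0]
ft_force: [0.5, -0.1, -0.3]
width: 0.0178
grip_force: 40.0
```

>>> jog_arm(
  ticks={"moves": [[0, 0, 0.001, 0, 0.01], [0, 0, 0.003, 0, 0.01], [0, 0, 0.003, 0, 0.01]]},
)

```text
time: 13.35
ee_pos: [0.4379, 0.3487, 0.0544]
eef_rot: [0.017, 1.0, 0.0, 0.001]
ft_force: [0.5, 0.3, -0.9]
width: 0.0177
grip_force: 40.0
```

>>> jog_arm(
  ticks={"moves": [[0, 0, 0.001, 0, 0.01], [0, 0, 0.002, 0, 0.01], [0, 0, 0.002, 0, 0.01]]},
)

```text
time: 13.65
ee_pos: [0.4377, 0.3488, 0.0526]
eef_rot: [0.017, 1.0, 0.0, 0.001]
ft_force: [-1.1, -2.8, 7.4]
width: 0.0179
grip_force: 40.0
```

>>> jog_arm(
  ticks={"moves": [[0, 0, 0.001, 0, 0.01], [0, 0, 0.001, 0, 0.01], [0, 0, 0.001, 0, 0.01], [0, 0, 0.001, 0, 0.01]]},
  grip_force=5,
)

```text
time: 14.05
ee_pos: [0.438, 0.3488, 0.0516]
eef_rot: [0.017, 1.0, 0.0, 0.001]
ft_force: [-0.9, -2.2, 5.8]
width: 0.0178
grip_force: 5.0
```

>>> jog_arm(
  ticks={"moves": [[0, 0, 0, 0, 0.03], [0, 0, 0, 0, 0.05], [0, 0, 0, 0, 0.087], [0, 0, 0, 0, 0.087], [0, 0, 0, 0, 0.087], [0, 0, 0, 0, 0.087], [0, 0, 0, 0, 0.087]]},
)

```text
time: 14.75
ee_pos: [0.4373, 0.3487, 0.0505]
eef_rot: [0.017, 1.0, -0.0, 0.0]
ft_force: [0.5, -0.4, -0.3]
width: 0.066
grip_force: 0.0
```

>>> jog_arm(
  ticks={"moves": [[0, 0, -0.03, 0, 0.087], [0, 0, -0.07, 0, 0.087], [0, 0, -0.12, 0, 0.087], [0, 0, -0.17, 0, 0.087], [0, 0, -0.17, 0, 0.087]]},
)

```text
time: 15.25
ee_pos: [0.4394, 0.351, 0.228]
eef_rot: [0.017, 1.0, 0.003, 0.004]
ft_force: [0.1, -0.2, -0.1]
width: 0.0866
grip_force: 0.0
```

```bash
sed -i "s/save(c,'scr')/save(c,'scr2')/" m2.py; python3 m2.py
```

```text
[0.3623 0.3529 0.3887] [-0.3335  0.2223 -0.4876  1.6164  0.1081  1.323   0.7001]
118
((319.0, 161.0), (14.0, 8.0), 90.0)
[0.97]
whole (array([ 0.4382,  0.3494, -0.0403,  0.    ]), np.float64(0.02280672825872898))
blade (array([ 0.484 ,  0.3488, -0.1922,  0.    ]), np.float64(0.8351653814315796))
```

>>> jog_arm(
  ticks={"moves": [[-0.05, -0.05, -0.03, 0.15, 0.087], [-0.07, -0.1, -0.03, 0.3, 0.087], [-0.07, -0.15, -0.03, 0.45, 0.087], [-0.07, -0.2, -0.03, 0.6, 0.087], [-0.07, -0.25, -0.03, 0.75, 0.087], [-0.07, -0.3, -0.03, 0.9, 0.087], [-0.07, -0.35, -0.03, 1.05, 0.087], [-0.07, -0.4, -0.03, 1.2, 0.087], [-0.07, -0.45, -0.03, 1.35, 0.087], [-0.06, -0.5, -0.03, 1.5, 0.087], [-0.06, -0.52, -0.03, 1.537, 0.087], [-0.06, -0.53, -0.03, 1.537, 0.087]]},
)

```text
time: 16.55
ee_pos: [0.4769, -0.1888, 0.249]
eef_rot: [0.71, 0.704, -0.001, -0.001]
ft_force: [0.3, 0.4, 0.0]
width: 0.087
grip_force: 0.0
```

>>> jog_arm(
  ticks={"moves": [[0, 0, 0, 0, 0.087]]},
)

```text
time: 16.65
ee_pos: [0.4783, -0.1847, 0.2491]
eef_rot: [0.708, 0.706, -0.001, -0.001]
ft_force: [-0.1, 0.5, -0.1]
width: 0.0872
grip_force: 0.0
```

>>> jog_arm(
  ticks={"moves": [[-0.05, -0.01, 0, 0, 0.087], [-0.1, -0.04, 0, 0, 0.087], [-0.15, -0.07, 0, 0, 0.087], [-0.19, -0.08, 0, 0, 0.087], [-0.19, -0.08, 0, 0, 0.087], [-0.19, -0.08, 0, 0, 0.087]]},
)

```text
time: 17.25
ee_pos: [0.3993, -0.3728, 0.2496]
eef_rot: [0.707, 0.707, -0.0, -0.001]
ft_force: [-0.4, 0.1, 0.7]
width: 0.0867
grip_force: 0.0
```

Create pv.py:
```python
from fit import *
import sys,pickle
np.set_printoptions(precision=4,suppress=True)
c=cam('wrist');save(c,sys.argv[1])
h=hsv(c);H,S,V=h[...,0],h[...,1],h[...,2]
o=((abs(H-9)<7)&(S>150)&(V>50)).astype(np.uint8)
print(r.read_state()['ee_pos'],'orange',o.sum(),np.array(np.nonzero(o)[::-1]).mean(1))
R={'c':{k:c[k] for k in ('fx','fy','cx','cy','k1','pose')}}
for l in ('probe','probe_stand'):
    x=r.regions_of('wrist',l)
    for a in x[:2]:
        m=a['pixels'];ys,xs=np.nonzero(m);print(l,round(a['p'],2),m.sum(),xs.min(),xs.max(),ys.min(),ys.max(),xs.mean(),ys.mean())
    R[l]=[a['pixels'] for a in x]
print('expect head top',proj(c,[.4375,-.3045,.152]),'shoulder',proj(c,[.4375,-.3045,.09]))
pickle.dump(R,open(sys.argv[1]+'.pk','wb'))
```

```bash
python3 pv.py pA
```

```text
[ 0.4003 -0.3713  0.2497] orange 0 [nan nan]
probe 0.68 2064 435 626 0 18 506.156007751938 5.922480620155039
probe 0.62 1648 352 399 117 162 376.04733009708735 139.5097087378641
probe_stand 0.58 6179 301 411 77 193 351.94416572260883 134.0691050331769
expect head top [[371.9921 145.4452]] shoulder [[361.4499 143.075 ]]
```

>>> jog_arm(
  ticks={"moves": [[0, 0.04, 0, 0, 0.087], [0, 0.08, 0, 0, 0.087], [0, 0.08, 0, 0, 0.087], [0, 0.08, 0, 0, 0.087]]},
)

```text
time: 17.8
ee_pos: [0.4809, -0.3707, 0.2498]
eef_rot: [0.706, 0.709, 0.0, -0.001]
ft_force: [0.4, 0.3, -0.8]
width: 0.0873
grip_force: 0.0
```

```bash
python3 pv.py pB
```

```text
[ 0.4797 -0.3717  0.2502] orange 0 [nan nan]
probe 0.74 1551 238 283 119 164 259.6963249516441 141.84655061250805
probe_stand 0.71 6067 222 333 79 195 282.66424921707596 136.42755892533378
probe_stand 0.55 3809 354 434 288 390 390.9635074822788 346.0015752165923
expect head top [[252.7399 148.2439]] shoulder [[265.021  145.3491]]pv.py:7: RuntimeWarning: Mean of empty slice.
  print(r.read_state()['ee_pos'],'orange',o.sum(),np.array(np.nonzero(o)[::-1]).mean(1))
  ret = um.true_divide(
pv.py:7: RuntimeWarning: Mean of empty slice.
  print(r.read_state()['ee_pos'],'orange',o.sum(),np.array(np.nonzero(o)[::-1]).mean(1))
  ret = um.true_divide(
```

Run:
```python
from fit import *
import pickle
np.set_printoptions(precision=4,suppress=True)
A=pickle.load(open('pA.pk','rb'));B=pickle.load(open('pB.pk','rb'))
a=blob(A['probe'][1],hull=False);b=blob(B['probe'][0],hull=False);o=[(A['c'],a),(B['c'],b)]
print(tri([ray(c,*np.array(np.nonzero(m)[::-1]).mean(1)) for c,m in o]))
P=np.vstack([cyl(.03,.13,.142),cyl(.024,.08,.13)])
print(fit(o,P,[.4375,-.3045,0,.01],(0,1,3)))
for x in o: print(fit([x],P,[.4375,-.3045,0,.01],(0,1)))
F=box(.06,.06,.09,.09)
o2=[(A['c'],blob(A['probe_stand'][0],hull=False)),(B['c'],blob(B['probe_stand'][0],hull=False))]
Q=np.vstack([box(.09,.09,0,.008),box(.06,.06,0,.09)])
print('stand',fit(o2,Q,[.4375,-.3045,.2,0],(0,1,2)))
```

```text
(array([ 0.4413, -0.3006,  0.1443]), [np.float64(0.0001538715167954227), np.float64(0.0001538715167953799)])
(array([ 0.4413, -0.3009,  0.    ,  0.0071]), np.float64(0.01094040647149086))
(array([ 0.4409, -0.301 ,  0.    ,  0.01  ]), np.float64(0.0064360410906374454))
(array([ 0.4417, -0.3006,  0.    ,  0.01  ]), np.float64(0.022481976076960564))
stand (array([ 0.4412, -0.3008,  0.4554,  0.    ]), np.float64(0.25765174627304077))
```

>>> jog_arm(
  ticks={"moves": [[0.035, -0.02, 0, 0, 0.087], [0.0714, -0.0384, 0, 0, 0.087], [0.0714, -0.0384, 0.02, 0, 0.087], [0.0714, -0.0384, 0.06, 0, 0.087], [0.0714, -0.0384, 0.1, 0, 0.087], [0.0714, -0.0384, 0.135, 0, 0.087], [0.0714, -0.0384, 0.153, 0, 0.087], [0.0714, -0.0384, 0.153, 0, 0.087], [0.0714, -0.0384, 0.153, 0, 0.087], [0.0714, -0.0384, 0.153, 0, 0.04], [0.0714, -0.0384, 0.153, 0, 0.03], [0.0714, -0.0384, 0.153, 0, 0.03]]},
  grip_force=30,
)

```text
time: 19.15
ee_pos: [0.4414, -0.3019, 0.0985]
eef_rot: [0.707, 0.707, 0.0, 0.001]
ft_force: [-0.7, -0.3, -0.0]
width: 0.0702
grip_force: 0.0
```

>>> jog_arm(
  ticks={"moves": [[0, 0, 0, 0, 0.015], [0, 0, 0, 0, 0.015], [0, 0, 0, 0, 0.015], [0, 0, 0, 0, 0.015], [0, 0, 0, 0, 0.015], [0, 0, 0, 0, 0.015]]},
)

```text
time: 19.75
ee_pos: [0.4409, -0.3016, 0.0975]
eef_rot: [0.707, 0.707, 0.0, -0.0]
ft_force: [-0.3, 0.5, -0.3]
width: 0.0287
grip_force: 30.0
```

Run:
```python
from h import *
s=r.read_state();print(s['ee_pos'],s['ft_force'],s['torque'],s['width'])
```

```text
[ 0.4409424  -0.30162436  0.09749003] [-0.28477458  0.51919197 -0.29218854] [ 0.01998183  0.00647207 -0.024417  ] 0.02867943433690269
```

>>> jog_arm(
  ticks={"moves": [[0, 0, 0, 0, 0.015], [0, 0, 0, 0, 0.015], [0, 0, 0, 0, 0.015]]},
)

```text
time: 20.05
ee_pos: [0.441, -0.3016, 0.0975]
eef_rot: [0.707, 0.707, 0.0, 0.0]
ft_force: [0.7, 0.1, -0.2]
width: 0.0285
grip_force: 30.0
```

>>> jog_arm(
  ticks={"moves": [[0, 0, -0.01, 0, 0.015], [0, 0, -0.025, 0, 0.015], [0, 0, -0.04, 0, 0.015], [0, 0, -0.04, 0, 0.015], [0, 0, -0.04, 0, 0.015]]},
)

```text
time: 20.55
ee_pos: [0.441, -0.3017, 0.1377]
eef_rot: [0.707, 0.707, 0.0, 0.0]
ft_force: [1.0, 1.4, -0.6]
width: 0.0283
grip_force: 30.0
```

Run:
```python
from h import *
for n in ('side','scene'):
    c=cam(n);save(c,'pr_'+n);s=r.read_state();e=np.array(s['ee_pos']);u=proj(c,e)[0];print(n,u,e,s['width'],s['ft_force'])
```

```text
side [361.18943899 328.73547243] [ 0.44068432 -0.30149911  0.1371417 ] 0.02848131997076617 [ 0.54562425 -0.7722153  -1.04495598]
scene [251.97728313 187.28222485] [ 0.44052993 -0.30138295  0.13683917] 0.028367341470956917 [ 0.68563566 -0.27704591 -1.47550751]
```

Run:
```python
from h import *
a=cv2.imread('pics/pr_side.png');b=cv2.imread('pics/pr_scene.png');w=cam('wrist');w=w['img'][:,:,::-1]
f=lambda i,x,y,s,W,H:cv2.resize(i[y:y+int(H/s),x:x+int(W/s)],(W,H),interpolation=cv2.INTER_CUBIC)
t=np.hstack([f(a,321,278,5,400,400),f(b,212,140,5,400,400)])
u=np.hstack([f(w,170,200,.6667,267,200) if 0 else cv2.resize(w[130:430,150:500],(267,200)),f(b,262,220,4,267,200),f(a,180,170,4,266,200)])
cv2.imwrite('pics/comp.png',np.vstack([t,u]))
```

```text
(no output)
```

View pics/comp.png

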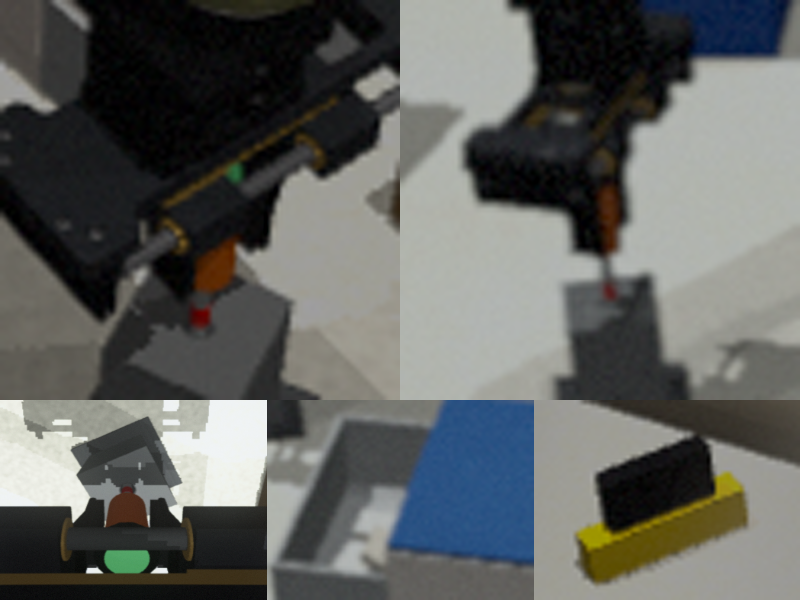

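The last composite shows the probe lifted, with its red band just above the stand: side panel (200,315), scene panel (610,290). The scraper stands upright and chips lie in the tray. In the side panel the probe may be leaning, so I'll measure its axis.

Create ax.py:
```python
from fit import *
from scipy.optimize import least_squares
np.set_printoptions(precision=4,suppress=True)
s=r.read_state();e=np.array(s['ee_pos'])
def parts(c,z0=None):
    h=hsv(c);H,S,V=h[...,0],h[...,1],h[...,2]; out={}
    u=proj(c,e-[0,0,.02])[0]
    for k,m in (('red',((H<5)|(H>174))&(S>130)&(V>40)),('or',(H>=5)&(H<17)&(S>130)&(V>40))):
        yy,xx=np.nonzero(m);d=np.hypot(xx-u[0],yy-u[1])<60
        if d.sum()>8:
            mm=np.zeros(m.shape,np.uint8);mm[yy[d],xx[d]]=1;mm=blob(mm,hull=False);out[k]=np.array(np.nonzero(mm)[::-1],float).T
    return out
if __name__=='__main__':
    C=[cam(n) for n in ('side','scene')]
    X=[parts(c) for c in C]
    print(e,s['width'],s['time'])
    for c,x in zip(C,X):
        v=proj(c,e-[0,0,.03])[0]-proj(c,e)[0]
        print({k:(len(p),p.mean(0)) for k,p in x.items()},'vertical dir px',v/np.linalg.norm(v), 'ee px',proj(c,e)[0])
        if len(x)==2:
            d=x['red'].mean(0)-x['or'].mean(0);print('  meas dir',d/np.linalg.norm(d))
    for k in ('red','or'):
        if all(k in x for x in X):
            p=tri([ray(c,*x[k].mean(0)) for c,x in zip(C,X)]);print(k,p[0],p[1],'rel ee',p[0]-e)
```

```bash
python3 ax.py
```

```text
[ 0.4405 -0.3014  0.1368] 0.028366632762069657 20.7
{'red': (18, array([360.    , 341.1667])), 'or': (69, array([363.3623, 331.4928]))} vertical dir px [-0.1081  0.9941] ee px [361.0683 328.8517]
  meas dir [-0.3283  0.9446]
{'or': (42, array([253.4524, 182.5714]))} vertical dir px [0.127  0.9919] ee px [251.9858 187.3012]
or [ 0.4322 -0.3066  0.1458] [np.float64(0.007625040267096963), np.float64(0.007625040267096819)] rel ee [-0.0083 -0.0052  0.0091]
```

>>> jog_arm(
  ticks={"moves": [[0, 0, -0.02, 0, 0.015], [0, 0, -0.045, 0, 0.015], [0, 0, -0.075, 0, 0.015], [0.02, 0.015, -0.095, 0, 0.015], [0.05, 0.035, -0.1, 0, 0.015], [0.08, 0.06, -0.1, 0, 0.015], [0.11, 0.085, -0.1, 0, 0.015], [0.14, 0.11, -0.1, 0, 0.015], [0.17, 0.13, -0.1, 0, 0.015], [0.195, 0.145, -0.1, 0, 0.015], [0.21, 0.154, -0.1, 0, 0.015], [0.21, 0.154, -0.1, 0, 0.015]]},
)

```text
time: 22.0
ee_pos: [0.5956, -0.089, 0.2368]
eef_rot: [0.706, 0.708, 0.0, -0.001]
ft_force: [-0.2, -0.1, -1.3]
width: 0.0281
grip_force: 30.0
```

>>> jog_arm(
  ticks={"moves": [[0, 0, 0, 0, 0.015], [0, 0, 0, 0, 0.015]]},
)

```text
time: 22.2
ee_pos: [0.5943, -0.0936, 0.2376]
eef_rot: [0.708, 0.706, -0.0, 0.0]
ft_force: [-1.1, -0.3, -1.2]
width: 0.0283
grip_force: 30.0
```

Create hole.py:
```python
from fit import *
np.set_printoptions(precision=4,suppress=True)
c=cam('wrist');h=hsv(c);H,S,V=h[...,0],h[...,1],h[...,2]
u=proj(c,[.595,0,.1])[0];print('exp',u,r.read_state()['ee_pos'])
yy,xx=np.mgrid[:480,:640];near=np.hypot(xx-u[0],yy-u[1])<45
sub=V[near];print('V pct',np.percentile(sub,[1,5,15,30,50,80]))
for th in (40,55,70):
    m=((V<th)&near).astype(np.uint8)
    n,l,st,ce=cv2.connectedComponentsWithStats(m)
    for i in range(1,n):
        if st[i,4]>150: print(th,st[i],ce[i],at_z(c,*ce[i],.1))
print('exp diam px',.022*c['fx']/np.linalg.norm(c['pose'][:3,3]-[.595,0,.1]))
for a in r.recognise('wrist','bath_hole')[:2]: q=np.array(a['position'])*[640,480];print(a['p'],q,at_z(c,*q,.1))
```

```bash
python3 hole.py; python3 ax.py
```

```text
exp [316.45   109.2217] [ 0.5944 -0.0935  0.2377]
V pct [ 47.  84. 114. 116. 117. 121.]
55 [301  94  27  19 191] [313.4712 100.2513] [0.5927 0.0064 0.1   ]
70 [301  93  28  22 256] [314.0117 100.6914] [0.5932 0.0061 0.1   ]
exp diam px 27.07205667870929
0.89 [316.288 129.12 ] [ 0.5948 -0.0145  0.1   ]
[ 0.5945 -0.0932  0.2377] 0.028472501282061385 22.3
{'red': (11, array([356.9091, 219.3636])), 'or': (121, array([360.0579, 203.2149]))} vertical dir px [-0.0804  0.9968] ee px [357.6121 205.6632]
  meas dir [-0.1914  0.9815]
{'or': (21, array([301.6667, 191.6667]))} vertical dir px [0.0565 0.9984] ee px [298.9028 193.3619]
or [ 0.5985 -0.0891  0.2434] [np.float64(0.005280739013039993), np.float64(0.005280739013039911)] rel ee [0.004  0.0041 0.0057]
```

Create hole2.py:
```python
from fit import *
np.set_printoptions(precision=4,suppress=True)
def prof(c,img,nm,z=.1):
    V=img.max(2).astype(np.float32)
    # radial darkness score: mean V inside 22mm disc minus ring, over candidate centres
    best=[]
    t=np.linspace(0,2*np.pi,32,False)
    def samp(cx,cy,rad):
        P=np.c_[cx+rad*np.cos(t),cy+rad*np.sin(t),np.full(32,z)];uv=proj(c,P).astype(np.float32)
        return cv2.remap(V,uv[None,:,0],uv[None,:,1],1)[0]
    for x in np.arange(.582,.608,.001):
        for y in np.arange(-.013,.0131,.001):
            o=samp(x,y,.0135);i=samp(x,y,.009);best.append((np.median(o)-np.median(i)+o.mean()-i.mean()-o.std(),x,y,i.mean(),o.mean()))
    best.sort(reverse=True);b=np.array(best[:8]);print(nm,b[0],'mean top8',b[:,1:3].mean(0))
for n in ('side','scene'):
    c=cam(n);prof(c,cv2.imread(f'pics/aft_{n}.png')[:,:,::-1],n)
c=cam('wrist');prof(c,c['img'],'wrist');u=proj(c,[.594,0,.1])[0].round().astype(int)
print(c['img'].max(2)[u[1]-24:u[1]+24:2,u[0]-2]);print(c['img'].max(2)[u[1]-4,u[0]-24:u[0]+24:2])
```

```bash
python3 hole2.py
```

```text
side [55.8614  0.593  -0.002  56.9144 86.5842] mean top8 [ 0.5931 -0.0021]
scene [ 46.244    0.595   -0.      77.4948 101.3597] mean top8 [0.5946 0.0002]
wrist [ 89.4146   0.593    0.001   97.4228 120.6092] mean top8 [0.5931 0.0011]
[121 122 120 109  62  46  45  42  89 131 130 132 161 185 186 187 187 186
 186 149 118 121 121 121]
[115 117 116 115  94  48  49  64 117 131 132 130 129 130 129 128  79  50
  57 100 117 117 114 119]
```

Create wp.py:
```python
from fit import *
from scipy.optimize import least_squares
np.set_printoptions(precision=3,suppress=True)
c=cam('wrist');s=r.read_state();e=np.array(s['ee_pos']);h=hsv(c);H,S,V=h[...,0],h[...,1],h[...,2]
save(c,'wp%d'%int(s['time']*100))
m=((H<5)|(H>172))&(S>140)&(V>40);g=(abs(H-70)<20)&(S>70);o=(H>=5)&(H<17)&(S>120)&(V>30)
for n,k in (('red',m),('orange',o),('green',g)):
    k=k.copy();k[:,:220]=0;k[:,420:]=0
    if k.sum()>20:
        b=blob(k,hull=False);yy,xx=np.nonzero(b);print(n,b.sum(),'x',xx.min(),xx.max(),'y',yy.min(),yy.max(),'mean',xx.mean(),yy.mean())
def rng(P): q=proj(c,P);return q.min(0),q.max(0),q.mean(0)
T=e-[0,0,.0875]
print(e,'pred band',*rng(cyl(.008,.044,.056)+T),'\nhandle',*rng(cyl(.024,.08,.13)+T),'\nhead',*rng(cyl(.03,.142,.142)+T),'rod tip',*rng(cyl(.008,0,0)+T))
```

```bash
python3 wp.py
```

```text
orange 2056 x 289 343 y 269 320 mean 315.99270428015564 295.33365758754866
green 2009 x 283 348 y 354 389 mean 315.9756097560976 371.20159283225485
[ 0.595 -0.092  0.238] pred band [308.387 260.845] [322.658 281.366] [315.545 270.964] 
handle [282.315 269.983] [347.687 377.502] [315.185 320.72 ] 
head [270.171 329.646] [359.55  407.138] [314.836 369.02 ] rod tip [310.067 239.96 ] [321.388 250.784] [315.725 245.383]
```

Run:
```python
from h import *
c=cam('wrist');i=c['img']
for y in range(232,276,3): print(y,[tuple(int(v) for v in i[y,x]) for x in range(304,330,4)])
```

```text
232 [(52, 92, 153), (54, 97, 160), (60, 105, 170), (60, 105, 171), (57, 99, 163), (53, 94, 154), (56, 95, 157)]
235 [(53, 93, 155), (55, 96, 158), (59, 97, 156), (69, 108, 163), (89, 120, 166), (92, 121, 163), (111, 132, 165)]
238 [(160, 168, 168), (178, 186, 186), (197, 199, 186), (187, 187, 173), (199, 198, 187), (195, 195, 182), (198, 198, 185)]
241 [(206, 213, 205), (182, 191, 189), (130, 131, 127), (65, 70, 76), (112, 116, 112), (199, 198, 185), (198, 197, 183)]
244 [(214, 221, 211), (186, 193, 193), (73, 77, 80), (65, 69, 74), (70, 74, 78), (197, 197, 183), (199, 197, 184)]
247 [(219, 225, 217), (201, 208, 206), (69, 73, 76), (68, 73, 75), (68, 73, 76), (199, 198, 183), (196, 196, 183)]
250 [(223, 228, 220), (201, 208, 206), (67, 71, 74), (69, 74, 76), (68, 72, 76), (198, 197, 184), (198, 198, 186)]
253 [(233, 236, 231), (205, 212, 210), (67, 70, 73), (68, 71, 75), (68, 74, 75), (194, 195, 182), (192, 194, 182)]
256 [(237, 240, 235), (208, 216, 216), (66, 70, 73), (69, 74, 76), (68, 74, 75), (237, 241, 236), (238, 242, 238)]
259 [(237, 241, 236), (210, 218, 218), (68, 68, 70), (72, 61, 66), (68, 71, 73), (236, 240, 235), (237, 241, 237)]
262 [(237, 241, 236), (208, 217, 215), (75, 38, 39), (77, 37, 40), (79, 39, 41), (235, 239, 234), (239, 242, 238)]
265 [(236, 239, 234), (108, 108, 108), (78, 38, 40), (82, 42, 42), (77, 38, 39), (223, 227, 220), (236, 240, 235)]
268 [(92, 96, 97), (89, 86, 87), (85, 48, 47), (72, 63, 62), (84, 57, 54), (91, 84, 85), (93, 98, 98)]
271 [(91, 89, 86), (84, 54, 42), (83, 53, 42), (82, 52, 40), (80, 51, 38), (82, 50, 40), (89, 85, 84)]
274 [(80, 48, 35), (82, 49, 38), (82, 50, 40), (83, 51, 40), (82, 51, 38), (81, 51, 38), (81, 51, 38)]
```

The rod is seen at column 316, with its tip at row 240 and the band's edge at row 260.5. Predictions for an upright probe were 315.7, 240.0 and 260.8, so it is upright. I'll move it over the hole.

>>> jog_arm(
  ticks={"moves": [[0.015, 0, 0, 0, 0.015], [0.035, 0, 0, 0, 0.015], [0.055, -0.001, 0, 0, 0.015], [0.075, -0.0018, 0, 0, 0.015], [0.087, -0.0018, 0, 0, 0.015], [0.0923, -0.0018, 0, 0, 0.015], [0.0923, -0.0018, 0, 0, 0.015], [0.0923, -0.0018, 0, 0, 0.015], [0.0923, -0.0018, 0, 0, 0.015]]},
)

```text
time: 23.55
ee_pos: [0.5932, -0.0005, 0.2376]
eef_rot: [0.708, 0.707, -0.0, 0.0]
ft_force: [0.6, 0.5, -0.7]
width: 0.0288
grip_force: 30.0
```

Run:
```python
from h import *
np.set_printoptions(precision=4,suppress=True)
P=np.array([r.read_state()['ee_pos']]);print(P)
c=cam('wrist');e=np.array(r.read_state()['ee_pos']);i=c['img'];print(e)
print('pred tip',proj(c,e-[0,0,.0875]),'hole',proj(c,[.5932,.0005,.1]),'hole xr',proj(c,[[.5822,.0005,.1],[.6042,.0005,.1]]),'hole yr',proj(c,[[.5932,.0115,.1],[.5932,-.0105,.1]]))
V=i.max(2).astype(int)
for y in range(190,260,4): print(y,V[y,288:350:3])
```

```text
[[ 0.5932 -0.0005  0.2376]]
[ 0.5932 -0.0004  0.2375]
pred tip [[315.6615 245.3569]] hole [[315.8549 226.7257]] hole xr [[302.7031 226.7386]
 [329.008  226.7123]] hole yr [[315.8345 213.8384]
 [315.8749 239.3582]]
190 [196 196 196 198 200 200 126 121 123 127 203 204 203 202 199 199 199 199
 200 197 195]
194 [197 194 196 196 199 202 198 120 121 127 202 199 202 199 197 198 198 195
 199 195 195]
198 [195 196 198 198 200 199 199 119 120 123 201 199 202 201 200 200 198 199
 197 197 196]
202 [198 199 197 197 202 201 199 120 123 119 195 199 199 203 201 199 200 200
 197 198 197]
206 [199 201 199 201 202 204 200 120 121 119 195 199 202 202 204 194 189 191
 188 190 192]
210 [196 197 198 200 203 202 202 196 119 123 198 200 204 204 176 173 172 170
 169 169 174]
214 [171 172 172 171 175 178 176 152 133 126 128 139 173 179 174 171 170 168
 171 170 171]
218 [165 167 171 170 173 173  92  61  65  75  74  66  59 123 160 155 156 158
 156 156 158]
222 [152 151 154 15
[... 190 characters left out ...]
2  58  60  59  63  63  65  63  62 138 151 153 153
 154 153 152]
234 [152 151 153 155 151 157  99  59  59  60  61  57  62 126 160 154 155 154
 152 152 154]
238 [152 150 152 150 155 156 157 136 104  79  79 112 145 159 159 157 153 154
 153 153 152]
242 [152 152 151 152 155 159 159 159  90  71  68 110 156 162 159 153 154 154
 152 152 151]
246 [151 149 151 152 153 160 162 160  73  71  72  81 158 159 159 154 155 154
 154 151 150]
250 [152 149 150 150 151 156 160 158  69  69  70  74 156 157 157 152 151 152
 152 151 148]
254 [153 151 150 151 150 151 155 146  72  70  70  73 156 155 160 155 152 153
 150 151 149]
258 [153 151 151 150 152 152 154 147  71  69  71  73 152 155 154 154 152 150
 151 150 146]
```

The hole spans columns 303.5–329.5 and rows 215–239, with the rod at columns 311–322, so they are centred within about 0.5 mm. I'll lower it.

>>> jog_arm(
  ticks={"moves": [[0.0003, 0, 0.01, 0, 0.015], [0.0003, 0, 0.022, 0, 0.015], [0.0003, 0, 0.034, 0, 0.015], [0.0003, 0, 0.046, 0, 0.015], [0.0003, 0, 0.058, 0, 0.015], [0.0003, 0, 0.07, 0, 0.015], [0.0003, 0, 0.08, 0, 0.015], [0.0003, 0, 0.09, 0, 0.015], [0.0003, 0, 0.096, 0, 0.015], [0.0003, 0, 0.1, 0, 0.015], [0.0003, 0, 0.1, 0, 0.015], [0.0003, 0, 0.1, 0, 0.015]]},
)

```text
time: 24.8
ee_pos: [0.5934, 0.0009, 0.138]
eef_rot: [0.707, 0.707, 0.0, 0.0]
ft_force: [0.0, 0.3, -1.2]
width: 0.0282
grip_force: 30.0
```

>>> jog_arm(
  ticks={"moves": [[0, 0, 0, 0, 0.015], [0, 0, 0, 0, 0.015], [0, 0, 0, 0, 0.015], [0, 0, 0, 0, 0.015], [0, 0, 0, 0, 0.015]]},
)

```text
time: 25.3
ee_pos: [0.5932, 0.0009, 0.1377]
eef_rot: [0.707, 0.707, 0.0, 0.0]
ft_force: [-0.3, -0.2, -0.9]
width: 0.0285
grip_force: 30.0
```

Run:
```python
from h import *
np.set_printoptions(precision=4,suppress=True)
s=r.read_state();e=np.array(s['ee_pos']);print(e,s['ft_force'],s['torque'])
for n in ('side','scene'):
    c=cam(n);save(c,'fin_'+n);i=c['img'];T=np.array([.5932,.0002,.05])
    Z=proj(c,[T+[0,0,z] for z in (.044,.05,.056,.08)]);print(n,Z)
    x=int(round(Z[1,0]));y=int(round(Z[1,1]))
    for v in range(y-14,y+9): print(v,[tuple(int(k) for k in i[v,u]) for u in range(x-4,x+5,2)])
    break
```

```text
[0.5932 0.0009 0.1377] [-0.2831 -0.2169 -0.9405] [-0.0152 -0.0038 -0.0234]
side [[330.     228.8538]
 [330.0617 227.1182]
 [330.1238 225.3719]
 [330.3759 218.2791]]
213 [(8, 11, 12), (7, 0, 2), (73, 34, 7), (76, 36, 7), (92, 41, 1)]
214 [(3, 0, 0), (9, 7, 6), (73, 34, 4), (90, 39, 0), (92, 42, 1)]
215 [(7, 2, 4), (10, 9, 11), (74, 31, 0), (93, 43, 10), (92, 42, 4)]
216 [(1, 0, 0), (9, 11, 11), (84, 39, 2), (94, 44, 10), (93, 42, 1)]
217 [(8, 6, 4), (15, 14, 15), (85, 40, 6), (93, 41, 1), (89, 38, 0)]
218 [(0, 2, 2), (27, 17, 11), (88, 38, 0), (94, 43, 2), (92, 43, 7)]
219 [(7, 5, 5), (25, 13, 6), (86, 39, 0), (94, 44, 2), (90, 40, 1)]
220 [(3, 3, 7), (26, 14, 8), (87, 39, 0), (94, 43, 4), (85, 35, 4)]
221 [(11, 9, 16), (26, 20, 25), (84, 41, 14), (88, 41, 14), (34, 32, 37)]
222 [(6, 19, 35), (7, 25, 44), (60, 53, 47
[... 294 characters left out ...]
48), (35, 35, 49), (12, 28, 54)]
227 [(7, 21, 39), (16, 20, 36), (87, 14, 9), (51, 20, 34), (3, 19, 38)]
228 [(8, 26, 48), (12, 17, 35), (82, 0, 1), (52, 24, 36), (4, 22, 37)]
229 [(22, 47, 80), (17, 24, 41), (83, 17, 13), (50, 25, 38), (11, 29, 52)]
230 [(22, 55, 92), (15, 39, 68), (72, 45, 51), (39, 35, 54), (24, 54, 90)]
231 [(22, 53, 92), (25, 56, 93), (33, 58, 89), (26, 56, 92), (24, 55, 92)]
232 [(24, 54, 91), (23, 53, 90), (26, 56, 92), (24, 55, 94), (24, 55, 94)]
233 [(22, 53, 90), (23, 54, 91), (34, 59, 89), (22, 55, 92), (23, 56, 92)]
234 [(21, 55, 91), (24, 54, 91), (20, 52, 92), (24, 55, 93), (27, 56, 93)]
235 [(23, 54, 91), (24, 55, 92), (26, 56, 93), (22, 53, 89), (25, 55, 92)]
```

The band crosses the rim as intended, and force readings are at baseline so nothing is touching. The rod is within about 1 mm of the hole's centre, so I'll hand in.

```bash
python3 -c "
from bench import r
s=r.read_state();print(s['ee_pos'],max(abs(v) for v in s['joint_vel']),s['grip_force']);print(r.close_job())"
```

```text
[0.59315841 0.0009208  0.13761481] 0.0023450815044056723 30.00014305114746
the job is handed in; nothing more can be done
None
```

The job is handed in at about 25 s: the three chips were swept into the tray with the scraper, the scraper is standing back on the bench and released, and the probe is held upright and still in the hole at the red band, within about 1 mm of centre by my camera measurements.

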